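# Clamp two tool cases in the rack with the slip-clutch screw

### The arm

A 6-joint arm with a two-finger parallel gripper is mounted at the origin on the work surface. World frame = base frame: x ahead of the robot, y to its left, z up, the work surface at z = 0. Lengths are in m, angles in rad, forces in N, time in s.
With the tool pointing down it reaches from about 0.425 to 0.95 m from the base axis. Payload 3.5 kg.
Tool frame: the origin (TCP) lies at the very end of the fingers, on their centre line; the grasp point (between the pads) lies 19 mm behind it (ctrl.grip_point_offset is the distance from the TCP to the grasp point, in m); z points along the fingers, y is the line along which they close (so a half turn about z gives the same grasp; the last joint's range is limited). The gripper opens to 85 mm and grips with 20 to 120 N. Pads are 22 mm wide; open, the fingers measure 114 mm over their backs; the gripper's body (76 mm by 85 mm) begins 54 mm behind the grasp point. The pads swing forward as they close: fully open they stand 13 mm farther back than shut.
Start: joints at [-0.15, 0.286, 1.577, -0, 1.279, -0.15], TCP at [0.675, 0, 0.196] pointing down, gripper open.
Joint ranges: [-2.77, 2.77], [-0.9, 2.22], [0.21, 2.48], [-1.53, 4.67], [0.24, 2.81], [-2.84, 2.84]. Speed limits (rad/s): [2.79, 2.79, 3.14, 3.14, 3.14, 3.14].

### API

Orientations are given as a unit quaternion [x, y, z, w].
In Python, from plant import ctrl gives the robot as it stands. The module is installed in compiled form; this text tells all that it offers.
- The arm moves only by the shell command python3 -m pendant 'ROWS' [OPENING] [FORCE]. ROWS is JSON, a list of rows, each an object of numbers: "dx", "dy", "dz": the shift along the tool's x, y, z in cm; "twist": the turn about the tool's z in degrees. A call has 1 to 10 rows; each row is the pose to reach, as a shift and turn from the pose commanded when the call began, along the tool's axes at that moment; what a row does not reach only later rows make up. A row lasts 1/8 s, in which the tool goes at most 62.5 mm and 10.7 degrees, less where a joint would pass 70% of its speed; a pose out of reach is approached as far as the arm can. A call with a gripper value outside its range is refused whole. OPENING is the opening in per cent of the stroke, from 0 (shut) to 100 (fully open), set as the call begins (- or left out, the last holds). The fingers move at their own pace and stop on an object; FORCE is the grip in N (left out, the last holds). Time passes only in rows, so rows that repeat a pose let the fingers close. It gives the time, the measured TCP pose, the force, the opening and the grip force at its end, in the units of the state.
- ctrl.get_state(): the state, without advancing time (a new reading comes with each control period).
- ctrl.read_camera(name): name is "scene" or "side" or "wrist"; returns a dict with "img" (400x640x3 uint8, red, green, blue), "depth" (400x640 float32, m along the optical axis (not along the pixel's ray), 0 where there is no reading), "camera_matrix" (3x3 intrinsics, pixels), "xyz" and "rotation" of the camera in the world; the wrist camera has in their place "tool_from_camera" (4x4, takes a point from camera to tool coordinates, whose origin is the TCP and whose axes are the flange's). Camera axes: x right, y up, looking along -z (the intrinsics and any distortion apply to the point x, -y, -z); pixel columns grow to the right and rows downward; lengths in m; the calibration is good to about 2 mm. A picture is of the moment at which its call begins: read the wrist's pose just before it.
- ctrl.sign_off(): hands the job in; it is judged then, once.
The state is a dict: "time": time; "qpos": joint angles; "dq": joint speeds; "joint_efforts": joint torques, N m; "eef_pos": TCP position; "tcp_rot": TCP orientation; "contact_force": force on the tool from outside, world axes, zero at the start; "wrist_torque": the same for the moment, N m; "opening": opening from 0.0 (shut) to 1.0 (fully open); "finger_force": force on a finger pad.
Only numpy, scipy, OpenCV 4.12 (cv2) and the standard library are available. Lean on these libraries where they do the work, as an engineer would, in place of code of your own. Each camera call takes 0.05 s, during which the arm holds its last target. There are 200 camera calls.

### The job

One tool case already stands loosely in the clamping rack on the bench. Slide the other one in through the open end, beside it and up against the back fence, then turn the crank of the screw clockwise so that the orange keeper clamps both cases side by side, and stop at the first slip of its clutch: the crank must have slipped a little (at least five degrees), but never as much as an eighth of a turn. Leave the paint tin, the tape measure and the screwdriver where they are.

Things in the scene. Friction and masses are not known exactly. Their poses are not given: they have to be found in the camera images.
- rack: Clamping rack fixed to the bench, yaw varies; origin on the bench, z up. Its bay is open above and at the -y end; cases slide in along +y on the bare bench (thin black mat, no step). Grey near fence: inner face x = -70 mm, y = -60 to 72, 12 thick. Grey back fence: inner face y = 60 mm, x = -82 to 160. Both 35 mm high. A case fully home has its centre at y = 0.
- keeper: Orange keeper plate opposite the near fence, 110 mm long (y = -55 to 55 of the rack), 12 mm thick, 40 mm high; slides along the rack's x, axes parallel to the rack's. Origin on the bench at the middle of its clamping face (which looks to the rack's -x).
- spindle (a joint): Angle of the screw with its black 60 mm dial (white stripe), rad, growing clockwise seen from above. The keeper's face is at rack x = 96 mm - 9 mm x this value, so it advances 9 mm per rad; it starts at 0.8 to 2.1 and both cases are clamped at about 5.1. It turns easily (0.16 N m) and stays where it is left.
- crank (a joint): Clutch slip: angle of the crank relative to the screw, rad, growing clockwise from above. 0 at the start (yellow tail of the crank over the dial's white stripe) and while the keeper runs free, as the crank carries the screw along. Once the cases are clamped the screw stops and the clutch slips at 0.32 N m (7 N at the post): the value then grows, and stays where it is left.
- crank_post (a point): Middle of the upright red post of the crank, 18 mm in diameter, from 66 to 100 mm above the bench, 45 mm from the screw axis on a steel arm (top at 66 mm, hub top 68 mm; nothing else in the rack stands higher). It turns with the crank; push it round with closed fingers.
- screw_axis (a point): Point on the vertical screw axis, 72 mm above the bench, at rack x = 135, y = 30 mm, over the blue drive housing (rack x = 112 to 158, y = -25 to 60 mm, 45 mm high).
- red_case: Red tool case, 50 mm wide (its x) x 120 mm long (its y) x 50 mm tall, 0.45 kg, loose. Origin at the centre of its underside. Either this one or the blue one stands in the rack by the near fence; the other lies on the bench before the open end, nearly parallel to the rack, perhaps off to one side of the gap.
- blue_case: Blue tool case, 70 mm wide (its x) x 120 mm long (its y) x 50 mm tall, 0.6 kg, loose. Origin at the centre of its underside.
- paint_tin: Bystander: paint tin, 84 mm in diameter, 95 mm tall, origin at the centre of its underside.
- tape_measure: Bystander: yellow tape measure, 65 x 70 x 40 mm, origin at the centre of its underside.
- screwdriver: Bystander: green screwdriver, 200 mm, lying on the bench.
Not all that is in view belongs to the job. Several things look just like the red_case: the one meant starts nearest to the robot's base.

How it is judged:
On the way, in this order (a step that is already met when the one before it is completed fails the run):
1. both cases stand in the rack, up against the back fence, before the clutch slips (y of red_case in the frame of rack between -0.009 and 0.009 m and x of red_case in the frame of rack between -0.07 and 0.075 m and height (world z) of each of red_case, blue_case below 0.012 m and y of blue_case in the frame of rack between -0.009 and 0.009 m and x of blue_case in the frame of rack between -0.07 and 0.075 m and value of joint crank below 0.05 rad), for 0.2 s.
2. the keeper has closed on both cases and the clutch has slipped (y of red_case in the frame of rack between -0.009 and 0.009 m and x of red_case in the frame of rack between -0.07 and 0.075 m and height (world z) of each of red_case, blue_case below 0.012 m and y of blue_case in the frame of rack between -0.009 and 0.009 m and x of blue_case in the frame of rack between -0.07 and 0.075 m and value of joint crank above 0.07 rad and x of keeper in the frame of rack below 0.056 m), for 0.2 s.
At the end, for the whole second after the job is handed in: Both cases stand flat and side by side in the rack, square to it within 0.06 rad and fully home (within 9 mm of y = 0); the keeper presses on them with more than 2 N, its face 120 mm (within 6) from the near fence; the clutch has slipped between 0.07 and 0.79 rad and is at rest (all of step 2 and angle between the x axis of each of red_case, blue_case and the x axis of rack, either way round below 0.06 rad and angle between each of red_case, blue_case's own z axis and vertical below 0.06 rad and x of keeper in the frame of rack above 0.044 m and (contact force between keeper and red_case above 2 N or contact force between keeper and blue_case above 2 N) and value of joint crank below 0.79 rad and velocity of joint crank between -0.05 and 0.05 rad/s); the robot touches nothing.
It fails at once if the clutch slipped an eighth of a turn or more (0.79 rad) (value of joint crank above 0.79 rad).
It fails at once if a case was tipped over (angle between any of red_case, blue_case's own z axis and vertical above 0.35 rad).
It fails at once if the paint tin was moved by more than 30 mm (distance of paint_tin from where it was at the start of the episode above 0.03 m).
It fails at once if the tape measure was moved by more than 30 mm (distance of tape_measure from where it was at the start of the episode above 0.03 m).
It fails at once if the screwdriver was moved by more than 30 mm (distance of screwdriver from where it was at the start of the episode above 0.03 m).
It also fails if it takes over 72 s, if anything falls off the work surface, if the arm or the gripper's body presses on something with over 40 N, if the wrist force passes 120 N, or if a joint passes its speed limit or range.

## Working session

There is one attempt and no reset: what is moved stays moved. The work goes in short steps, Python scripts to look and compute and a shell command to move; the robot and the scene stay as the last step left them, time stands still between calls to the robot, and variables do not carry over. Pictures are saved under pics/ and viewed, at most 10 in all, crops included, and the job is handed in when it is done.

```bash
mkdir -p pics; cat > h.py <<'E'
from plant import ctrl
import numpy as np, cv2
from scipy.spatial.transform import Rotation as R
def shot(name):
    s=ctrl.get_state(); c=ctrl.read_camera(name)
    if name=='wrist':
        T=np.eye(4);T[:3,:3]=R.from_quat(s['tcp_rot']).as_matrix();T[:3,3]=s['eef_pos'];T=T@np.array(c['tool_from_camera'])
    else:
        T=np.eye(4);r=np.array(c['rotation']);T[:3,:3]=r if r.shape==(3,3) else R.from_quat(r).as_matrix();T[:3,3]=c['xyz']
    K=np.array(c['camera_matrix']);d=c['depth'];v,u=np.mgrid[:400,:640]
    P=np.stack([(u-K[0,2])/K[0,0]*d,-(v-K[1,2])/K[1,1]*d,-d],-1)@T[:3,:3].T+T[:3,3]
    P[d==0]=np.nan
    np.savez('pics/last_%s.npz'%name,P=P,img=c['img'],T=T,K=K)
    return c['img'],P,T,K
def save(img,fn): cv2.imwrite('pics/'+fn,np.ascontiguousarray(img[:,:,::-1]))
E
python3 - <<'E'
from h import *
for n in('scene','side'):
    i,P,T,K=shot(n);save(i,n+'0.png');print(n,T.round(3),K.round(1))
print(ctrl.get_state())
E
```

```text
scene [[ 0.857 -0.379  0.35   1.028]
 [ 0.516  0.639 -0.57  -0.557]
 [-0.007  0.669  0.743  0.905]
 [ 0.     0.     0.     1.   ]] [[488.3   0.  327.3]
 [  0.  488.3 205.6]
 [  0.    0.    1. ]]
side [[-0.683  0.53  -0.503  0.185]
 [-0.731 -0.488  0.477  0.524]
 [ 0.007  0.693  0.721  0.755]
 [ 0.     0.     0.     1.   ]] [[410.5   0.  323.6]
 [  0.  410.5 197.4]
 [  0.    0.    1. ]]
{'time': 0.1, 'qpos': array([-1.50000817e-01,  2.87111431e-01,  1.57801856e+00, -7.20989833e-06,
        1.27859929e+00, -1.49958230e-01]), 'dq': array([ 1.90968844e-06, -1.58295243e-03, -4.52423958e-04,  5.15002555e-05,
       -5.72512237e-05, -5.52764061e-04]), 'joint_efforts': array([ 1.14915063e-03, -4.07295120e+01, -2.93698221e+01, -1.06323112e-04,
        3.42678482e-03, -4.41654265e-06]), 'eef_pos': array([6.74337530e-01, 1.27178695e-04, 1.94969189e-01]), 'tcp_rot': array([ 7.07120697e-01,  7.07092058e-01, -6.36837110e-04, -8.57755470e-04]), 'contact_force': array([ 0.5418205 ,  0.66266364, -0.24494664]), 'wrist_torque': array([-0.00152551, -0.01950083,  0.03674831]), 'finger_force': 0.0, 'opening': 1.001012037268434}
```

View pics/scene0.png

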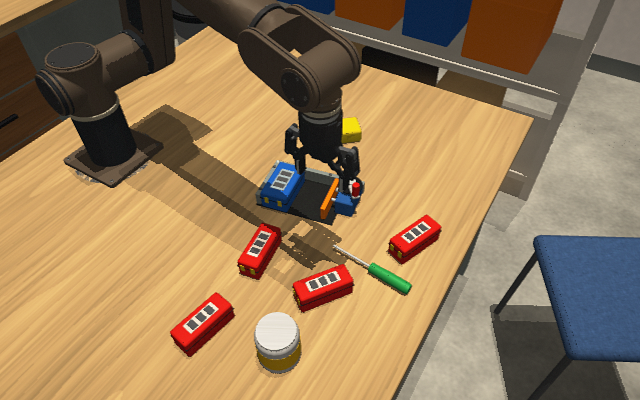

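View pics/side0.png

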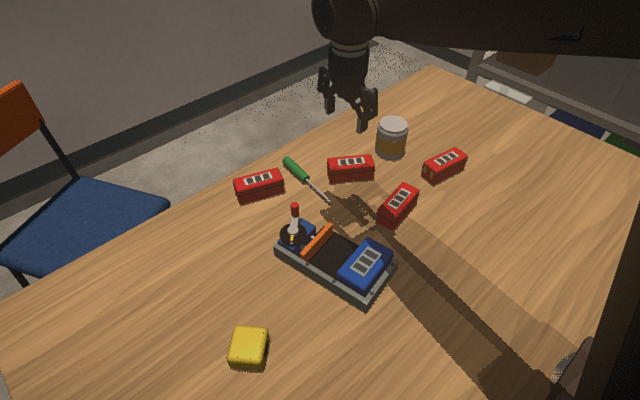

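Scene image: candidates for red_case are red cases at (260,250), (323,287), (202,323) and (415,238). The blue case stands in the rack at (282,185), the keeper is at (328,197) and the crank post at (355,188). The screwdriver is at (375,270), the tin at (278,342) and the tape at (350,130). Next I measure all of these and crop the nearest red case.

```bash
cat > m.py <<'E'
from h import *
def blobs(n,img,P):
    hsv=cv2.cvtColor(img,cv2.COLOR_RGB2HSV);H,S,V=[hsv[...,k].astype(int) for k in range(3)]
    z=P[...,2];ok=(z>0.005)&(z<0.12)&(P[...,0]>0.2)&(P[...,0]<1.3)&(abs(P[...,1])<.8)
    for col,m in dict(red=((H<5)|(H>174))&(S>150),blue=(H>100)&(H<125)&(S>120),orange=(H>=5)&(H<15)&(S>190),green=(H>45)&(H<80)&(S>120),yellow=(H>24)&(H<32)&(S>180)).items():
        k,l,st,ce=cv2.connectedComponentsWithStats((m&ok&(V>50)).astype(np.uint8))
        for j in range(1,k):
            if st[j,4]<50: continue
            q=P[l==j];h=np.percentile(q[:,2],95)
            t=q[q[:,2]>h-.006]
            r=cv2.minAreaRect((t[:,:2]*1000).astype(np.float32))
            print(n,col,st[j,4],'px',ce[j].round(),'h',h.round(4),'c',np.round(r[0],1),'sz',np.round(r[1],1),'ang',round(r[2],1))
E
python3 - <<'E'
from m import *
for n in('scene','side'):
    d=np.load(f'pics/last_{n}.npz');blobs(n,d['img'],d['P'])
d=np.load('pics/last_scene.npz');i=d['img']
save(cv2.resize(i[130:300,220:400],None,fx=4,fy=3.5,interpolation=2)[:600,:720],'crop1.png')
E
```

```text
scene red 102 px [355. 189.] h 0.1006 c [671.6 149.4] sz [17.8 16.1] ang 87.3
scene red 1020 px [415. 240.] h 0.0523 c [837.4 129.1] sz [119.4  50.4] ang 69.0
scene red 1042 px [260. 251.] h 0.0526 c [556.  -76.1] sz [ 50.2 119.4] ang 9.2
scene red 1309 px [323. 289.] h 0.0524 c [726.7 -87.9] sz [118.   50.7] ang 55.9
scene red 1548 px [203. 325.] h 0.0524 c [ 565.9 -280.8] sz [118.6  50.4] ang 80.2
scene blue 1024 px [282. 188.] h 0.0525 c [486.3 115. ] sz [ 69.3 120.6] ang 10.6
scene blue 393 px [345. 204.] h 0.0469 c [648.6 142.5] sz [46.1 34.4] ang 10.5
scene orange 155 px [329. 204.] h 0.0398 c [607. 145.] sz [  9.5 111.3] ang 10.9
scene green 510 px [390. 278.] h 0.0275 c [832.7  13.5] sz [21.4 98.5] ang 83.9
scene yellow 381 px [351. 129.] h 0.0433 c [518.5 400. ] sz [48.2 70.1] ang 37.1
side red 347 px [445. 160.] h 0.0509 c [ 563.5 -277.7] sz [119.6  49.6] ang 79.5
side red 368 px [350. 163.] h 0.0508 c [725.1 -83.6] sz [117.9  50.3] ang 54.1
side red 448 px [257. 181.] h 0.0509 c [836.5 133.9] sz [117.1  51.5] ang 69.2
side red 391 px [401. 199.] h 0.0509 c [553.4 -74.8] sz [ 47.2 116.9] ang 9.5
side blue 96 px [307. 225.] h 0.0459 c [646.5 146. ] sz [39.7 28. ] ang 10.5
side blue 800 px [360. 268.] h 0.0509 c [484.4 119.9] sz [ 67.9 116.4] ang 10.6
side orange 180 px [316. 239.] h 0.0408 c [605.  147.1] sz [ 12.7 107.9] ang 10.9
side green 109 px [295. 167.] h 0.0258 c [829.4  17.3] sz [18.5 92.7] ang 86.4
```

View pics/crop1.png

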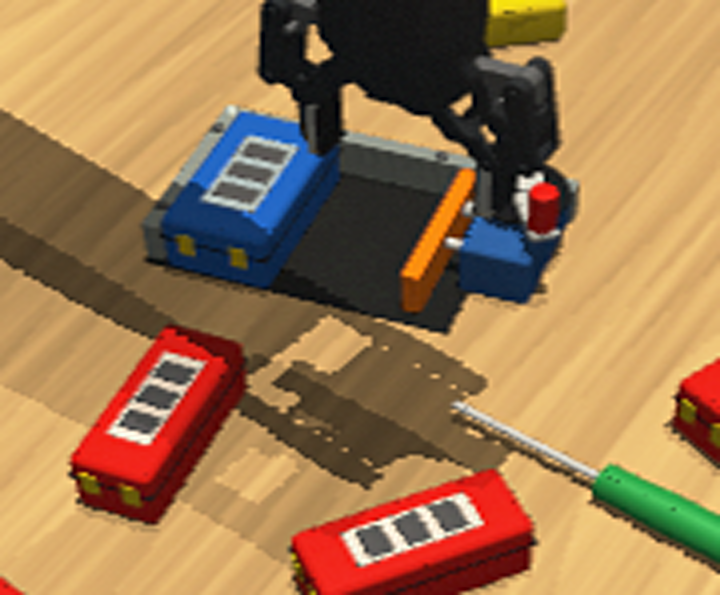

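Red_case is the one at pixel (260,250): centre (0.555, -0.075), 0.56 m from the base, with the next nearest at 0.63 m. The crop shows it as the red case lying in front of the bay. The rack yaw is about 10.6°. I move above its tail, fingers across its width.

```bash
python3 -m pendant '[{"dx":-4,"dy":-3.7,"twist":-4},{"dx":-8,"dy":-7.5,"twist":-9.3},{"dx":-12,"dy":-11.2,"twist":-9.3},{"dx":-12,"dy":-11.2,"twist":-9.3},{"dx":-12,"dy":-11.2,"twist":-9.3}]' 100; python3 - <<'E'
from m import *
i,P,T,K=shot('wrist');save(i,'w1.png');blobs('w',i,P)
i,P,T,K=shot('scene');save(i,'s1.png');blobs('s',i,P)
E
```

```text
w red 5044 px [468.  56.] h 0.0516 c [837.2 131.4] sz [116.9  48.6] ang 69.1
w red 487 px [313.  23.] h 0.1016 c [672.7 150. ] sz [16.7 15. ] ang 88.4
w red 2956 px [224. 226.] h 0.0511 c [556.4 -72.1] sz [ 48.5 119. ] ang 9.3
w red 3117 px [356. 241.] h 0.0511 c [726.6 -83.6] sz [118.7  48.2] ang 55.3
w red 1040 px [246. 339.] h 0.0505 c [ 573.4 -237.1] sz [37.6 47.9] ang 81.2
w blue 7555 px [141.  65.] h 0.0515 c [486.9 117.3] sz [ 70.1 118.7] ang 10.0
w blue 1407 px [288.  47.] h 0.0467 c [648.4 146.8] sz [44.4 35.8] ang 10.7
w orange 409 px [259.  55.] h 0.0405 c [613.4 137.7] sz [10.  91.4] ang 5.5
w green 1568 px [445. 164.] h 0.0264 c [832.8  16.4] sz [22.7 98.9] ang 85.0
s red 100 px [355. 189.] h 0.1019 c [671.9 147.8] sz [17.6 16.5] ang 80.8
s red 1020 px [415. 240.] h 0.0526 c [838.4 129.3] sz [118.8  50.8] ang 69.4
s red 1046 px [260. 251.] h 0.0525 c [555.7 -75.1] sz [ 50.4 119.5] ang 9.2
s red 1312 px [323. 289.] h 0.0525 c [726.  -87.3] sz [117.5  50.4] ang 55.7
s red 1551 px [203. 325.] h 0.0522 c [ 565.8 -280.8] sz [117.9  51.1] ang 80.6
s blue 1029 px [283. 188.] h 0.0528 c [486.6 114.4] sz [ 70.1 117.3] ang 10.0
s blue 389 px [345. 204.] h 0.0474 c [648.2 144.7] sz [45.5 35. ] ang 11.3
s orange 156 px [329. 204.] h 0.0407 c [607.1 145.1] sz [  9.6 108.7] ang 10.8
s green 507 px [389. 278.] h 0.0279 c [832.7  12.6] sz [22.8 99.3] ang 84.0
s yellow 376 px [350. 129.] h 0.043 c [518.5 399.2] sz [48.9 70.1] ang 38.9$[0]: bad value
```

View pics/w1.png

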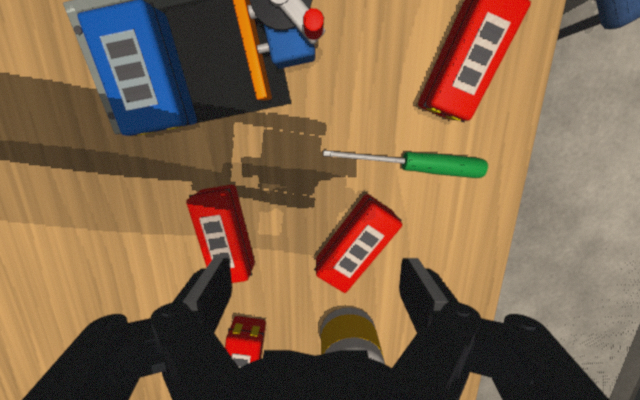

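The wrist picture shows the blue case in the bay (141,65), the keeper (259,55), the post (313,23) and the target red case (224,226). The screwdriver tip at (325,153) is clear of the path. The move was refused, probably because every row needs all four keys.

```bash
python3 -m pendant '[{"dx":-4,"dy":-3.7,"dz":0,"twist":-4},{"dx":-8,"dy":-7.5,"dz":0,"twist":-9.3},{"dx":-12,"dy":-11.1,"dz":0,"twist":-9.3},{"dx":-12,"dy":-11.1,"dz":0,"twist":-9.3},{"dx":-12,"dy":-11.1,"dz":0,"twist":-9.3}]' 100 40; python3 - <<'E'
from m import *
i,P,T,K=shot('wrist');save(i,'w2.png');blobs('w',i,P)
# grey fences
hsv=cv2.cvtColor(i,cv2.COLOR_RGB2HSV)
m=(hsv[...,1]<60)&(P[...,2]>.028)&(P[...,2]<.042)&(P[...,1]>0)&(P[...,1]<.3)&(P[...,0]<.72)&(P[...,0]>.35)
a=np.radians(10.7);ex=np.array([np.cos(a),np.sin(a)]);ey=np.array([-ex[1],ex[0]])
q=P[m][:,:2]-[.486,.1165];x=q@ex*1000;y=q@ey*1000
print(len(x),np.percentile(x,[1,5,50,95,99]).round(1),np.percentile(y,[1,5,50,95,99]).round(1))
n=y<50;print('near',n.sum(),np.percentile(x[n],[2,25,50,75,98]).round(1) if n.any() else'',"back",np.percentile(y[~n],[2,25,50,75,98]).round(1) if (~n).any() else '')
E
```

```text
time: 0.82
eef_pos: [0.5642, -0.12, 0.1964]
tcp_rot: [0.648, 0.762, 0.0, 0.0]
contact_force: [0.1, 0.4, -1.3]
opening: 0.998
finger_force: 0.0
w red 2724 px [595.  22.] h 0.0516 c [822.4  92.3] sz [34.7 49.2] ang 69.3
w red 3107 px [313. 135.] h 0.0514 c [554.9 -73.8] sz [ 48.9 116.4] ang 9.5
w red 4120 px [454. 168.] h 0.0513 c [725.3 -85.2] sz [117.2  49. ] ang 55.7
w red 2270 px [297. 288.] h 0.051 c [ 564.5 -277.5] sz [119.5  48. ] ang 80.5
w blue 307 px [279.   3.] h 0.025 c [496.6  58.7] sz [64.   1.5] ang 9.8
w green 1971 px [563. 101.] h 0.0267 c [832.3  15.4] sz [21.6 99.6] ang 85.2Traceback (most recent call last):
  File "<stdin>", line 8, in <module>
    return _quantile_unchecked(
        a, q, axis, out, overwrite_input, method, keepdims, weights)
    return _ureduce(a,
                    func=_quantile_ureduce_func,
    ...<5 lines>...
                    overwrite_input=overwrite_input,
                    method=method)
    r = func(a, **kwargs)
    result = _quantile(arr,
                       quantiles=q,
    ...<2 lines>...
                       out=out,
                       weights=wgt)
    slices_having_nans = np.isnan(arr[-1, ...])
                                  ~~~^^^^^^^^^
IndexError: index -1 is out of bounds for axis 0 with size 0
```

```bash
python3 -m pendant '[{"dx":0,"dy":-0.1,"dz":6,"twist":0},{"dx":0,"dy":-0.1,"dz":12,"twist":0},{"dx":0,"dy":-0.1,"dz":16.5,"twist":0},{"dx":0,"dy":-0.1,"dz":18.2,"twist":0},{"dx":0,"dy":-0.1,"dz":18.2,"twist":0}]' 100; python3 -m pendant '[{"dx":0,"dy":0,"dz":0,"twist":0},{"dx":0,"dy":0,"dz":0,"twist":0},{"dx":0,"dy":0,"dz":0,"twist":0},{"dx":0,"dy":0,"dz":0,"twist":0},{"dx":0,"dy":0,"dz":0,"twist":0},{"dx":0,"dy":0,"dz":0,"twist":0}]' 45 40
python3 - <<'E'
from m import *
a=np.radians(10.7);ex=np.array([np.cos(a),np.sin(a)]);ey=np.array([-ex[1],ex[0]])
for n in('scene','side'):
    i,P,T,K=shot(n);blobs(n,i,P)
    hsv=cv2.cvtColor(i,cv2.COLOR_RGB2HSV)
    q=P[...,:2]-[.486,.1165];x=q@ex*1000;y=q@ey*1000;z=P[...,2]
    m=(hsv[...,1]<70)&(z>.03)&(z<.040)&(x>-60)&(x<200)&(y<95)&(y>-70)
    for nm,s in(('near',m&(x<-30)&(y<50)),('back',m&(y>50)&(x>0)&(x<80))):
        c=x if nm=='near' else y
        print(n,nm,s.sum(),np.percentile(c[s],[3,25,50,75,97]).round(1) if s.any() else '')
E
```

```text
time: 1.5
eef_pos: [0.5631, -0.1194, 0.0136]
tcp_rot: [0.647, 0.762, -0.0, -0.001]
contact_force: [0.9, -0.8, 1.8]
opening: 0.999
finger_force: 0.0
time: 2.25
eef_pos: [0.5629, -0.1201, 0.0142]
tcp_rot: [0.647, 0.762, -0.0, -0.0]
contact_force: [0.5, -0.5, 0.4]
opening: 0.454
finger_force: 0.0
scene red 102 px [355. 189.] h 0.1019 c [672.2 148.3] sz [15.8 14.8] ang 10.4
scene red 1017 px [415. 240.] h 0.0524 c [838.3 129.4] sz [117.4  49.2] ang 69.4
scene red 696 px [260. 254.] h 0.0524 c [567.8 -73.8] sz [ 74.2 117.5] ang 10.2
scene red 1314 px [323. 289.] h 0.0525 c [726.6 -87.5] sz [118.3  50.6] ang 55.8
scene red 1556 px [203. 325.] h 0.0524 c [ 566.4 -280.7] sz [118.5  51.4] ang 79.9
scene blue 1065 px [284. 187.] h 0.0528 c [486.3 115.1] sz [ 70.7 123.4] ang 9.9
scene blue 393 px [345. 203.] h 0.0475 c [647.4 145.3] sz [47.5 41.2] ang 4.1
scene orange 151 px [329. 204.] h 0.0403 c [610.4 144.5] sz [  8.4 111.5] ang 7.3
scene green 509 px [390. 278.] h 0.0275 c [832.3  13. ] sz [20.9 99.2] ang 84.3
scene yellow 479 px [348. 129.] h 0.0429 c [513.8 396.3] sz [60.3 70. ] ang 42.2
scene near 69 [-51.2 -48.5 -45.3 -43.7 -40.7]
scene back 92 [63.1 66.3 69.1 72.9 76.6]
side red 214 px [453. 157.] h 0.0507 c [ 561.5 -289.3] sz [93.4 47.6] ang 79.8
side red 364 px [350. 163.] h 0.0508 c [725.3 -84.1] sz [118.3  49.1] ang 56.8
side red 434 px [257. 180.] h 0.0509 c [837.4 134. ] sz [117.2  51.2] ang 69.9
side red 306 px [392. 207.] h 0.0509 c [550.1 -52.9] sz [47.6 80.9] ang 9.5
side blue 72 px [307. 225.] h 0.0461 c [647.4 145. ] sz [39.7 25.2] ang 7.2
side blue 1007 px [364. 264.] h 0.051 c [484.6 118.6] sz [ 67.9 117.2] ang 10.1
side orange 137 px [314. 240.] h 0.041 c [604.3 147.8] sz [ 11.2 106.3] ang 11.7
side green 60 px [296. 167.] h 0.0259 c [830.4  16.6] sz [16.8 90.4] ang 83.1
side near 308 [-51.8 -49.1 -45.3 -41.2 -35. ]
side back 249 [60.  68.5 72.7 76.1 78.8]
```

```bash
python3 -m pendant '[{"dx":0,"dy":0,"dz":0,"twist":0},{"dx":0,"dy":0,"dz":0,"twist":0},{"dx":0,"dy":0,"dz":0,"twist":0},{"dx":0,"dy":0,"dz":0,"twist":0}]' 30 40
python3 - <<'E'
from m import *
i,P,T,K=shot('wrist');save(i,'w3.png')
E
```

```text
time: 2.85
eef_pos: [0.5634, -0.1204, 0.0148]
tcp_rot: [0.647, 0.762, 0.0, 0.0]
contact_force: [-1.7, 0.1, 5.0]
opening: 0.295
finger_force: 2.7
```

View pics/w3.png

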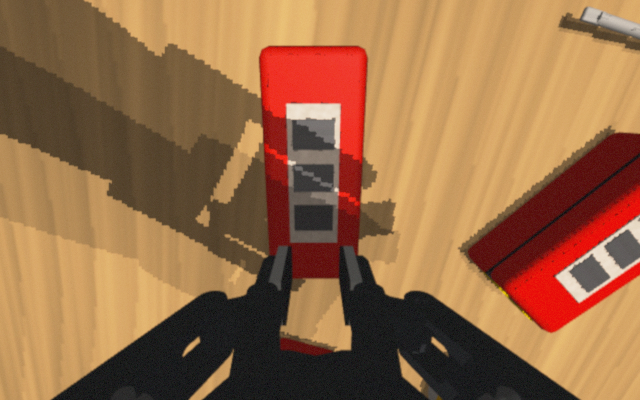

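The fingers are at the case tail with 30% opening, matching 50 mm because the stroke scale is nonlinear. I grip and slide the case into the bay up to y ≈ -30.

```bash
python3 -m pendant '[{"dx":0,"dy":0,"dz":0,"twist":0},{"dx":0,"dy":0,"dz":0,"twist":0},{"dx":0,"dy":1,"dz":0,"twist":-0.5},{"dx":1,"dy":2.5,"dz":0,"twist":-1.2},{"dx":3,"dy":3.5,"dz":0,"twist":-1.2},{"dx":5,"dy":3.5,"dz":0,"twist":-1.2},{"dx":6.5,"dy":3.5,"dz":0,"twist":-1.2},{"dx":6.5,"dy":3.5,"dz":0,"twist":-1.2}]' 20 40
python3 - <<'E'
from m import *
i,P,T,K=shot('wrist');save(i,'w4.png');blobs('w',i,P)
a=np.radians(10.6);ex=np.array([np.cos(a),np.sin(a)]);ey=np.array([-ex[1],ex[0]])
hsv=cv2.cvtColor(i,cv2.COLOR_RGB2HSV);H,S,V=[hsv[...,k].astype(int) for k in range(3)]
q=P[...,:2]-[.5158,.1262];x=q@ex*1000;y=q@ey*1000;z=P[...,2]
for nm,m in(('red',((H<5)|(H>174))&(S>150)&(z>.045)&(abs(y)<200)&(x<80)&(z<.056)),('blue',(H>100)&(H<125)&(S>120)&(z>.045)&(x<60)),('keeper',(H>=5)&(H<15)&(S>190)&(z>.036)&(z<.045))):
    if m.any(): print(nm,np.percentile(x[m],[1,50,99]).round(1),np.percentile(y[m],[1,50,99]).round(1))
E
```

```text
time: 3.9
eef_pos: [0.5878, -0.0488, 0.0152]
tcp_rot: [0.639, 0.769, 0.001, 0.001]
contact_force: [1.0, 1.2, 5.9]
opening: 0.196
finger_force: 3.2
w red 8083 px [261. 227.] h 0.0513 c [559.6 -66.1] sz [ 49.8 110.2] ang 12.5
w red 3648 px [499. 277.] h 0.0304 c [687.2 -29.2] sz [76.5 90.4] ang 48.7
w red 7588 px [552. 305.] h 0.0511 c [704.4 -42.8] sz [ 70.8 134.1] ang 55.7
w red 72 px [425. 341.] h 0.1032 c [629.  -46.7] sz [1.4 5.4] ang 49.0
w blue 2199 px [163.   7.] h 0.0491 c [497.1  59.1] sz [67.7  4. ] ang 11.6
w blue 1287 px [200.  23.] h 0.0278 c [499.6  58.8] sz [66.4 10.2] ang 18.4
w orange 213 px [413.   4.] h 0.0188 c [615.8  91.6] sz [10.9  2.1] ang 3.1
w green 74 px [635. 178.] h 0.0127 c [784.2  26.4] sz [4.4 3.1] ang 55.1
w green 260 px [630. 198.] h 0.0189 c [783.6  12.2] sz [ 5.6 10.2] ang 22.0
w yellow 230 px [132.  18.] h 0.0402 c [478.6  54.1] sz [12.2  1.8] ang 9.2
w yellow 212 px [205.  18.] h 0.04 c [513.5  60.5] sz [11.7  1.3] ang 8.9
red [-16.6   5.4  31.5] [-198.4 -158.3 -142.4]
blue [-62.3 -29.1   2. ] [-63.8 -62.5 -61.2]
keeper [ 31.3 154.3 193. ] [-234.  -193.8 -159.7]
```

View pics/w4.png

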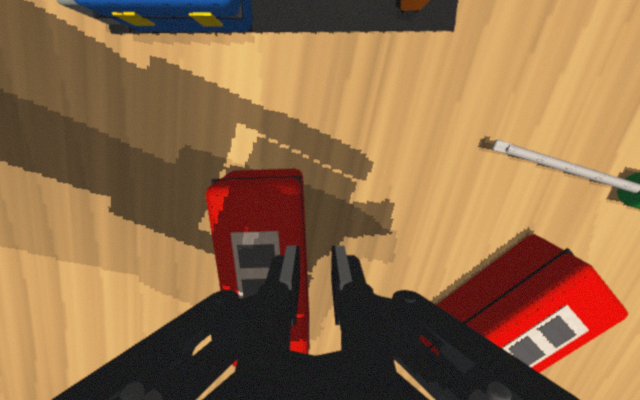

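The picture shows the case (255,230) barely moved, with the fingers (290,270) and (345,270) beside or over it. The grip missed, so I check where the fingertips really are from depth.

```bash
python3 - <<'E'
from m import *
s=ctrl.get_state();print(s['eef_pos'],s['qpos'].round(3))
d=np.load('pics/last_wrist.npz');P=d['P'];T=d['T']
for u,v in[(290,250),(293,265),(285,285),(338,250),(345,265),(345,285),(255,250),(300,300),(315,345)]:
    print((u,v),(P[v,u]*1000).round(1))
Rm=R.from_quat(s['tcp_rot']).as_matrix();K=d['K']
def pr(p):
    c=T[:3,:3].T@(np.array(p)-T[:3,3]);return (K[0,2]+K[0,0]*c[0]/-c[2],K[1,2]-K[1,1]*c[1]/-c[2])
print('tcp px',pr(s['eef_pos']),'grasp',pr(s['eef_pos']-.019*Rm[:,2]))
print(((P-s['eef_pos'])@Rm)[[250,265,285,250,265,285],[290,293,285,338,345,345]].round(4))
i,P,T,K=shot('side');save(cv2.resize(i[100:300,240:520],None,fx=2.8,fy=2.8),'side2.png');blobs('side',i,P)
E
```

```text
[ 0.58781904 -0.04875034  0.01517743] [-0.256  0.313  1.906  0.002  0.92  -0.44 ]
(290, 250) [573.3 -39.7  60.2]
(293, 265) [575.8 -39.2  75.2]
(285, 285) [573.8 -38.7  92.6]
(338, 250) [597.2 -35.2  60.4]
(345, 265) [599.2 -34.8  75.4]
(345, 285) [597.3 -34.4  92.6]
(255, 250) [554.8 -47.7  51.2]
(300, 300) [584.1 -75.8  49.5]
(315, 345) [ 607.1 -151.1    1.3]
tcp px (np.float64(314.75205896239123), np.float64(234.90128363067635)) grasp (np.float64(314.7233768837008), np.float64(247.70999221286957))
[[ 0.0116 -0.0125 -0.0451]
 [ 0.0116 -0.0099 -0.06  ]
 [ 0.0125 -0.0118 -0.0774]
 [ 0.0117  0.0118 -0.0451]
 [ 0.0117  0.0138 -0.0602]
 [ 0.0124  0.0121 -0.0774]]
side red 358 px [445. 160.] h 0.0508 c [ 564.1 -276.6] sz [119.   48.4] ang 79.6
side red 243 px [341. 164.] h 0.0509 c [734.6 -69. ] sz [83.2 49. ] ang 55.3
side red 445 px [257. 181.] h 0.0514 c [835.8 133.9] sz [116.9  50.8] ang 68.3
side red 102 px [409. 191.] h 0.0507 c [ 549.4 -103.1] sz [27.4 60.6] ang 36.2
side red 69 px [393. 214.] h 0.0499 c [534.2 -27.4] sz [23.8 25.3] ang 33.5
side red 72 px [384. 223.] h 0.0268 c [541.3 -14. ] sz [33.7  4.3] ang 12.5
side blue 79 px [307. 225.] h 0.046 c [648.5 141.9] sz [39.4 22.4] ang 0.8
side blue 1021 px [365. 264.] h 0.051 c [485.  117.4] sz [ 68.5 119.4] ang 10.5
side orange 135 px [316. 239.] h 0.0409 c [604.4 147.1] sz [ 10.9 107.6] ang 11.4
side green 57 px [296. 167.] h 0.026 c [829.5  16.4] sz [15.6 91.3] ang 83.3
```

View pics/side2.png

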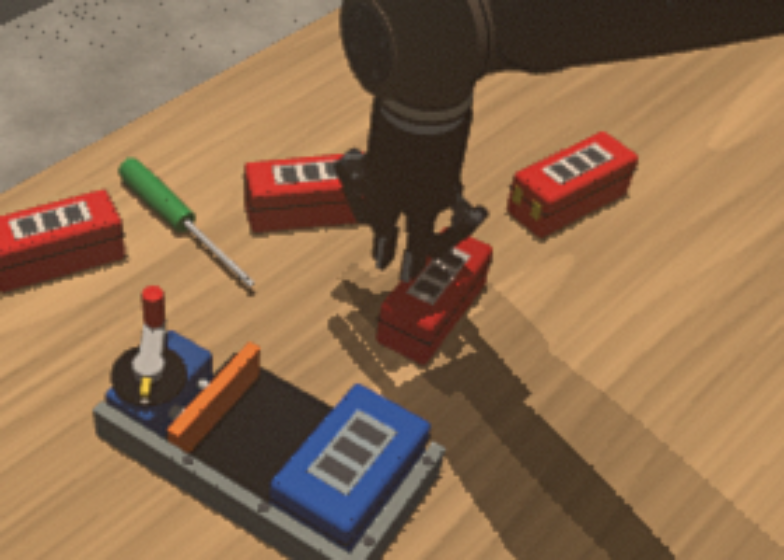

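The side picture shows the fingers (385,265) and (408,270) above the case, not around it. By depth their ends are at z ≈ 56 mm while the reported TCP z is 15 mm. I lift and measure finger ends with all cameras.

```bash
python3 -m pendant '[{"dx":0,"dy":1,"dz":-5,"twist":0},{"dx":0,"dy":2,"dz":-9,"twist":0},{"dx":0,"dy":2,"dz":-9,"twist":0},{"dx":0,"dy":2,"dz":-9,"twist":0}]' 30
python3 - <<'E'
from m import *
s=ctrl.get_state();Rm=R.from_quat(s['tcp_rot']).as_matrix();e=s['eef_pos']
for n in('side','scene','wrist'):
    i,P,T,K=shot(n)
    L=(P-e)@Rm
    m=(abs(L[...,0])<.03)&(abs(L[...,1])<.05)&(L[...,2]>-.16)&(L[...,2]<.03)&(i.max(-1)<90)
    z=L[m][:,2];print(n,m.sum(),'max tool z',np.sort(z)[-12:].round(3))
    for lo in np.arange(-.16,0.03,.02):
        k=m&(L[...,2]>=lo)&(L[...,2]<lo+.02)
        if k.any(): print('  %.2f'%lo,k.sum(),L[k][:,:2].min(0).round(3),L[k][:,:2].max(0).round(3))
    if n!='wrist':blobs(n,i,P)
E
```

```text
time: 4.5
eef_pos: [0.6051, -0.0457, 0.1023]
tcp_rot: [0.639, 0.769, -0.001, -0.002]
contact_force: [-0.1, -0.2, -0.6]
opening: 0.296
finger_force: 0.0
side 1234 max tool z [-0.041 -0.04  -0.04  -0.04  -0.04  -0.039 -0.039 -0.039 -0.038 -0.038
 -0.038 -0.037]
  -0.16 182 [-0.005 -0.044] [0.021 0.04 ]
  -0.14 318 [-0.004 -0.05 ] [0.022 0.05 ]
  -0.12 245 [-0.014 -0.05 ] [0.021 0.05 ]
  -0.10 267 [-0.016 -0.049] [0.017 0.048]
  -0.08 112 [-0.01 -0.04] [0.016 0.035]
  -0.06 102 [-0.01  -0.027] [0.014 0.025]
  -0.04 8 [-0.007 -0.019] [0.01  0.015]
side red 351 px [445. 160.] h 0.0509 c [ 564.1 -277.2] sz [121.2  48.9] ang 80.7
side red 331 px [347. 163.] h 0.0511 c [725.4 -84.2] sz [118.3  50.3] ang 53.8
side red 443 px [257. 180.] h 0.051 c [837.3 133.8] sz [117.3  51.2] ang 68.5
side red 152 px [406. 189.] h 0.0509 c [ 566.5 -104.4] sz [48.2 46.1] ang 10.6
side red 148 px [388. 213.] h 0.0503 c [548.5 -24.5] sz [47.8 26. ] ang 13.3
side blue 82 px [306. 225.] h 0.0461 c [647.7 143.6] sz [39.4 23.5] ang 9.4
side blue 1022 px [365. 264.] h 0.0508 c [484.6 118.4] sz [ 68.4 118.6] ang 10.8
[... 1035 characters left out ...]
9] ang 33.6
scene blue 396 px [345. 204.] h 0.0471 c [648.  146.1] sz [46.6 37. ] ang 10.2
scene orange 152 px [329. 204.] h 0.0406 c [610.9 144.2] sz [  8.4 108.8] ang 7.0
scene green 510 px [389. 278.] h 0.0276 c [833.2  12.7] sz [21.9 99.2] ang 83.4
scene yellow 485 px [348. 129.] h 0.0428 c [513.7 396.1] sz [62.3 66.9] ang 43.8
wrist 33139 max tool z [-0.036 -0.036 -0.036 -0.036 -0.036 -0.036 -0.036 -0.035 -0.035 -0.035
 -0.035 -0.035]
  -0.14 5653 [ 0.007 -0.05 ] [0.021 0.05 ]
  -0.12 14655 [-0.013 -0.05 ] [0.019 0.05 ]
  -0.10 9520 [-0.013 -0.05 ] [0.017 0.05 ]
  -0.08 2021 [-0.011 -0.039] [0.015 0.041]
  -0.06 1225 [-0.011 -0.027] [0.012 0.026]
  -0.04 65 [-0.009 -0.019] [0.012 0.013]
```

All three cameras agree: the fingertips end about 37 mm short of the reported TCP, and sideways they are true. So tip height = reported z + 37 mm, and I re-grasp with that correction.

```bash
python3 -m pendant '[{"dx":-3,"dy":-2.4,"dz":0,"twist":-2},{"dx":-5.9,"dy":-4.7,"dz":0,"twist":-2},{"dx":-5.9,"dy":-4.7,"dz":0,"twist":-2},{"dx":-5.9,"dy":-4.7,"dz":4,"twist":-2},{"dx":-5.9,"dy":-4.7,"dz":8,"twist":-2},{"dx":-5.9,"dy":-4.7,"dz":11.5,"twist":-2},{"dx":-5.9,"dy":-4.7,"dz":13,"twist":-2},{"dx":-5.9,"dy":-4.7,"dz":13,"twist":-2}]' 100; python3 -m pendant '[{"dx":0,"dy":0,"dz":0,"twist":0},{"dx":0,"dy":0,"dz":0,"twist":0},{"dx":0,"dy":0,"dz":0,"twist":0},{"dx":0,"dy":0,"dz":0,"twist":0},{"dx":0,"dy":0,"dz":0,"twist":0}]' 40 40
```

```text
time: 5.65
eef_pos: [0.5704, -0.1124, -0.027]
tcp_rot: [0.626, 0.78, -0.0, -0.001]
contact_force: [0.4, -0.6, 0.7]
opening: 1.002
finger_force: 0.0
time: 6.28
eef_pos: [0.5725, -0.1139, -0.0239]
tcp_rot: [0.626, 0.78, 0.0, 0.001]
contact_force: [-1.5, -0.7, 6.4]
opening: 0.58
finger_force: 42.9
```

```bash
python3 -m pendant '[{"dx":0,"dy":0.2,"dz":-0.3,"twist":0},{"dx":0.6,"dy":1,"dz":-0.4,"twist":0.9},{"dx":1.6,"dy":2.2,"dz":-0.4,"twist":1.9},{"dx":2.8,"dy":3.3,"dz":-0.4,"twist":1.9},{"dx":4.2,"dy":3.1,"dz":-0.4,"twist":1.9},{"dx":5.2,"dy":2.5,"dz":-0.4,"twist":1.9},{"dx":5.2,"dy":2.2,"dz":-0.4,"twist":1.9},{"dx":5.2,"dy":2.2,"dz":-0.4,"twist":1.9}]' 40
python3 - <<'E'
from m import *
a=np.radians(10.6);ex=np.array([np.cos(a),np.sin(a)]);ey=np.array([-ex[1],ex[0]])
print((ctrl.get_state()['eef_pos'][:2]-[.5158,.1262])@np.c_[ex,ey])
for n in('wrist','scene'):
    i,P,T,K=shot(n);save(i,n+'5.png')
    hsv=cv2.cvtColor(i,cv2.COLOR_RGB2HSV);H,S,V=[hsv[...,k].astype(int) for k in range(3)]
    q=P[...,:2]-[.5158,.1262];x=q@ex*1000;y=q@ey*1000;z=P[...,2];b=(y>-220)&(x>-75)&(x<120)&(V>40)
    for nm,m in(('red',((H<5)|(H>174))&(S>150)&(z>.046)&(z<.058)),('blue',(H>100)&(H<125)&(S>120)&(z>.048)),('keeper',(H>=5)&(H<15)&(S>190)&(y>-70))):
        m=m&b
        if m.sum()>20: print(n,nm,m.sum(),np.percentile(x[m],[1,50,99]).round(1),np.percentile(y[m],[1,50,99]).round(1))
E
```

```text
time: 7.28
eef_pos: [0.581, -0.0579, -0.0218]
tcp_rot: [0.639, 0.769, -0.0, 0.0]
contact_force: [0.7, 0.6, -4.2]
opening: 0.581
finger_force: 42.6
[ 0.0301897  -0.19299177]
wrist red 25994 [ 5.5 29.4 53.3] [-204.5 -124.5  -90.8]
scene red 358 [ 6.  35.  53.9] [-210.2 -190.4  -92.2]
scene blue 160 [-14.2  -2.7 117.4] [-184.3  -18.9   51. ]
scene keeper 422 [-74.5 -56.4  98.4] [ -54.4 1236.1 1347.6]
```

View pics/wrist5.png

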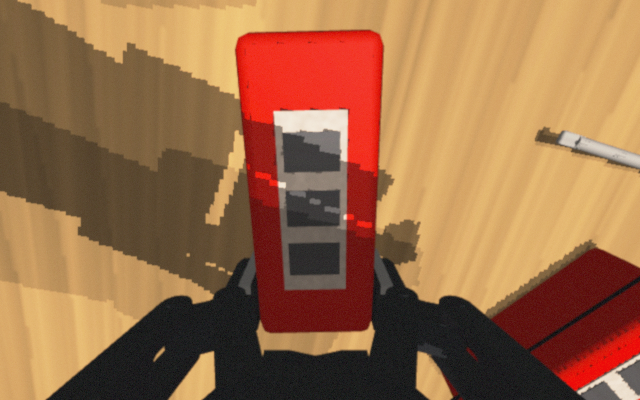

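The wrist picture shows the case held squarely between the fingers (310,180). I now go in along the rack.

```bash
python3 -m pendant '[{"dx":0.3,"dy":0.7,"dz":0,"twist":0},{"dx":1,"dy":1.3,"dz":0,"twist":0},{"dx":2.5,"dy":1.3,"dz":0,"twist":0},{"dx":4.5,"dy":1.3,"dz":0,"twist":0},{"dx":6.5,"dy":1.3,"dz":0,"twist":0},{"dx":8.5,"dy":1.3,"dz":0,"twist":0},{"dx":10.3,"dy":1.3,"dz":0.2,"twist":0},{"dx":11.5,"dy":1.3,"dz":0.3,"twist":0},{"dx":11.5,"dy":1.3,"dz":0.3,"twist":0}]' 40
python3 - <<'E'
from m import *
a=np.radians(10.6);ex=np.array([np.cos(a),np.sin(a)]);ey=np.array([-ex[1],ex[0]])
print((ctrl.get_state()['eef_pos'][:2]-[.5158,.1262])@np.c_[ex,ey])
for n in('wrist','side'):
    i,P,T,K=shot(n);save(i,n+'6.png');blobs(n,i,P)
    hsv=cv2.cvtColor(i,cv2.COLOR_RGB2HSV);H,S,V=[hsv[...,k].astype(int) for k in range(3)]
    q=P[...,:2]-[.5158,.1262];x=q@ex*1000;y=q@ey*1000;z=P[...,2];b=(y>-220)&(x>-75)&(x<120)&(V>40)&(abs(y)<220)
    for nm,m in(('red',((H<5)|(H>174))&(S>150)&(z>.046)&(z<.058)),('blue',(H>100)&(H<125)&(S>120)&(z>.048)),('keeper',(H>=5)&(H<15)&(S>190)&(z>.034)&(y>-70))):
        m=m&b
        if m.sum()>20: print(n,nm,m.sum(),np.percentile(x[m],[1,50,99]).round(1),np.percentile(y[m],[1,50,99]).round(1))
E
```

```text
time: 8.5
eef_pos: [0.5738, 0.0592, -0.0238]
tcp_rot: [0.639, 0.769, 0.001, 0.0]
contact_force: [-0.6, 2.8, 1.3]
opening: 0.581
finger_force: 43.1
[ 0.04465025 -0.07655999]
wrist red 26514 px [312. 162.] h 0.0515 c [564.9 102.8] sz [ 50.  118.7] ang 11.8
wrist blue 32028 px [128. 147.] h 0.0514 c [488.1 107.7] sz [70.2 98.2] ang 10.1
wrist blue 4052 px [223. 114.] h 0.0307 c [521.5 118.5] sz [  1.8 101.6] ang 10.4
wrist blue 15130 px [525. 115.] h 0.0464 c [645.2 158.5] sz [46.2 59.5] ang 11.1
wrist orange 5879 px [414. 109.] h 0.0388 c [601.8 136. ] sz [ 1.7 91.5] ang 10.9
wrist green 210 px [632. 361.] h 0.0135 c [784.2  25.7] sz [9.6 3.7] ang 83.8
wrist green 199 px [631. 384.] h 0.0198 c [783.   14.7] sz [9.7 5. ] ang 78.8
wrist red 26374 [19.7 43.9 67.8] [-88.2  -7.4  25.9]
wrist blue 27640 [-63.5 -15.2   2.8] [-60.4 -13.8  34. ]
wrist keeper 1474 [68.1 86.4 97.8] [-49.8   1.9  38. ]
side red 192 px [442. 165.] h 0.0508 c [ 545.9 -263. ] sz [110.   34.3] ang 61.2
side red 443 px [257. 180.] h 0.0511 c [836.8 134. ] sz [117.7  49.3] ang 69.6
side red 802 px [339. 246.] h 0.0507 c [563.1 104.8] sz [ 49.2 116.2] ang 12.0
side blue 88 px [307. 225.] h 0.0457 c [647.  144.5] sz [39.3 25.9] ang 6.5
side blue 530 px [355. 274.] h 0.0508 c [479.5 147.5] sz [67.7 58.6] ang 10.0
side orange 127 px [316. 239.] h 0.041 c [604.8 147.3] sz [ 12.1 108.1] ang 11.4
side green 76 px [296. 166.] h 0.0261 c [830.2  16.5] sz [15.3 94. ] ang 83.2
side red 483 [18.6 40.4 65.8] [-84.6  -4.8  26.7]
side blue 428 [-64.5 -27.4   0.2] [-54.7  37.1  56.4]
side keeper 128 [85.3 91.6 97. ] [-49.2   3.8  58. ]
```

View pics/wrist6.png

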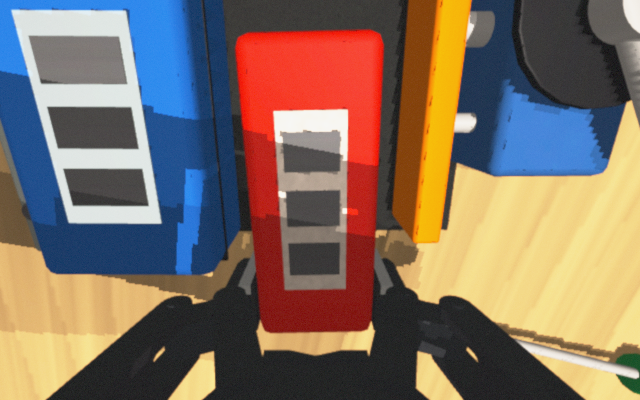

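The case is in the bay (310,180), clear of the blue case (left) and the keeper (425,120). I release, back off, narrow the fingers and go behind it.

```bash
python3 -m pendant '[{"dx":0,"dy":0,"dz":-0.1,"twist":0},{"dx":0,"dy":0,"dz":-0.3,"twist":0},{"dx":0,"dy":0,"dz":-0.3,"twist":0},{"dx":-2,"dy":0,"dz":-0.3,"twist":0},{"dx":-4.5,"dy":0,"dz":-0.3,"twist":0},{"dx":-4.5,"dy":0,"dz":-0.3,"twist":0}]' 76; python3 -m pendant '[{"dx":0,"dy":-0.1,"dz":0,"twist":0},{"dx":0,"dy":-0.1,"dz":0,"twist":0},{"dx":0,"dy":-0.1,"dz":0,"twist":0},{"dx":0,"dy":-0.1,"dz":0,"twist":0},{"dx":1,"dy":-0.1,"dz":0,"twist":0},{"dx":2,"dy":-0.1,"dz":0,"twist":0},{"dx":2.8,"dy":-0.1,"dz":0,"twist":0},{"dx":3.6,"dy":-0.1,"dz":0,"twist":0}]' 30
python3 -m pendant '[{"dx":0.4,"dy":0,"dz":0,"twist":0},{"dx":0.8,"dy":0,"dz":0,"twist":0},{"dx":1.0,"dy":0,"dz":0,"twist":0}]'
```

```text
time: 9.35
eef_pos: [0.5821, 0.0111, -0.0216]
tcp_rot: [0.64, 0.768, 0.0, 0.0]
contact_force: [0.2, 0.6, -0.3]
opening: 0.759
finger_force: 0.0
time: 10.35
eef_pos: [0.5737, 0.0492, -0.0218]
tcp_rot: [0.639, 0.77, -0.0, 0.0]
contact_force: [-0.4, -1.0, -0.5]
opening: 0.302
finger_force: 1.0
time: 10.72
eef_pos: [0.5719, 0.0586, -0.0218]
tcp_rot: [0.639, 0.769, -0.0, 0.0]
contact_force: [0.1, -2.7, -0.2]
opening: 0.296
finger_force: 1.0
```

```bash
python3 -m pendant '[{"dx":0.2,"dy":0,"dz":0,"twist":0},{"dx":0.4,"dy":0,"dz":0,"twist":0}]';python3 -m pendant '[{"dx":0.2,"dy":0,"dz":0,"twist":0},{"dx":0.4,"dy":0,"dz":0,"twist":0}]';python3 -m pendant '[{"dx":0.2,"dy":0,"dz":0,"twist":0},{"dx":0.3,"dy":0,"dz":0,"twist":0}]'
```

```text
time: 10.98
eef_pos: [0.5712, 0.0624, -0.0218]
tcp_rot: [0.639, 0.769, -0.0, 0.0]
contact_force: [0.5, -2.1, -0.7]
opening: 0.302
finger_force: 1.0
time: 11.22
eef_pos: [0.5709, 0.0657, -0.0216]
tcp_rot: [0.638, 0.77, -0.0, 0.001]
contact_force: [1.7, -8.6, -0.7]
opening: 0.298
finger_force: 4.0
time: 11.48
eef_pos: [0.5716, 0.0656, -0.0211]
tcp_rot: [0.637, 0.771, -0.002, 0.004]
contact_force: [2.6, -15.2, -0.9]
opening: 0.298
finger_force: 8.0
```

The red case is home, with force rising to 15 N against the fence. Now the same nudge for the blue case.

```bash
python3 -m pendant '[{"dx":-2,"dy":0,"dz":0,"twist":0},{"dx":-3.5,"dy":-3,"dz":0,"twist":0},{"dx":-3.5,"dy":-7.5,"dz":0,"twist":0},{"dx":-2.5,"dy":-7.5,"dz":0,"twist":0},{"dx":-1.6,"dy":-7.5,"dz":0,"twist":0},{"dx":-1,"dy":-7.5,"dz":0,"twist":0},{"dx":-0.6,"dy":-7.5,"dz":0,"twist":0}]';python3 -m pendant '[{"dx":0.15,"dy":0,"dz":0,"twist":0},{"dx":0.3,"dy":0,"dz":0,"twist":0}]';python3 -m pendant '[{"dx":0.15,"dy":0,"dz":0,"twist":0},{"dx":0.3,"dy":0,"dz":0,"twist":0}]'
```

```text
time: 12.35
eef_pos: [0.4991, 0.0495, -0.0211]
tcp_rot: [0.638, 0.77, 0.0, 0.002]
contact_force: [1.2, -4.4, 0.3]
opening: 0.302
finger_force: 2.2
time: 12.6
eef_pos: [0.4986, 0.0513, -0.0211]
tcp_rot: [0.638, 0.77, 0.0, 0.002]
contact_force: [4.2, -10.2, -1.0]
opening: 0.299
finger_force: 5.2
time: 12.85
eef_pos: [0.4994, 0.0515, -0.0207]
tcp_rot: [0.637, 0.771, -0.001, 0.005]
contact_force: [4.6, -21.0, -2.7]
opening: 0.3
finger_force: 10.6
```

Both cases are home. Next I lift away and take a close look at the crank.

```bash
python3 -m pendant '[{"dx":-3,"dy":0,"dz":0,"twist":0},{"dx":-3,"dy":0,"dz":-5,"twist":0},{"dx":-3,"dy":1,"dz":-10,"twist":0},{"dx":-3,"dy":6,"dz":-14,"twist":0},{"dx":-3,"dy":11,"dz":-14,"twist":0},{"dx":-3,"dy":14,"dz":-14,"twist":0},{"dx":-3,"dy":14,"dz":-14,"twist":0},{"dx":-3,"dy":14,"dz":-14,"twist":0}]' 0
python3 - <<'E'
from m import *
i,P,T,K=shot('wrist');save(i,'wrist7.png');blobs('w',i,P)
hsv=cv2.cvtColor(i,cv2.COLOR_RGB2HSV);H,S,V=[hsv[...,k].astype(int) for k in range(3)]
o=np.array([.5153,.1287]);a=np.radians(10.8);ex=np.array([np.cos(a),np.sin(a)]);ey=np.array([-ex[1],ex[0]])
q=P[...,:2]-o;x=q@ex*1000;y=q@ey*1000;z=P[...,2]
m=(S<60)&(z>.03)&(z<.038)&(x>-84)&(x<165)&(y>50)&(y<80);print('back',np.percentile(y[m],[2,50,98]).round(1),m.sum())
m=(V<60)&(z>.045)&(z<.06)&(x>90)&(x<175)&(y>-10)&(y<75)
if m.sum()>50: print('dial',m.sum(),cv2.minEnclosingCircle((P[m][:,:2]*1000).astype(np.float32)),np.median(z[m]))
for nm,mm in(('red',((H<5)|(H>174))&(S>150)&(z>.046)&(z<.056)&(x<90)),('blue',(H>100)&(H<125)&(S>120)&(z>.048)&(x<60)),('keeper',(H>=5)&(H<15)&(S>190)&(z>.037)&(z<.043))):
    mm=mm&(abs(y)<90)&(x>-80)&(x<110); print(nm,np.percentile(x[mm],[1,99]).round(1),np.percentile(y[mm],[1,99]).round(1))
E
```

```text
time: 13.85
eef_pos: [0.6377, 0.0522, 0.1171]
tcp_rot: [0.639, 0.769, -0.001, -0.001]
contact_force: [-0.1, 0.4, 0.0]
opening: -0.002
finger_force: 0.0
w red 7603 px [243.  77.] h 0.0515 c [560.8 136.2] sz [ 50.3 118.1] ang 11.0
w red 767 px [393.  93.] h 0.1014 c [671.8 150.2] sz [16.  16.3] ang 4.0
w red 9256 px [552. 144.] h 0.0513 c [837.1 132. ] sz [118.2  50.3] ang 69.8
w red 618 px [395. 288.] h 0.0465 c [751.2 -29.7] sz [ 5.8 29.3] ang 68.7
w blue 12049 px [153.  77.] h 0.0515 c [485.8 121.9] sz [ 70.1 118.1] ang 11.1
w blue 1773 px [345. 100.] h 0.0466 c [647.9 147. ] sz [43.7 35. ] ang 10.6
w orange 80 px [303.  26.] h 0.0411 c [603.  187.1] sz [ 8.  30.8] ang 27.2
w orange 641 px [301. 126.] h 0.0414 c [609.3 130.8] sz [11.9 77.9] ang 10.2
w green 2048 px [489. 259.] h 0.0263 c [832.4  16.3] sz [21.6 99.6] ang 84.0
w yellow 232 px [340.  10.] h 0.0666 c [628.1 197.6] sz [ 6.2 13.6] ang 43.6
back [50.8 60.1 62.1] 677
dial 229 ((641.41796875, 182.81610107421875), 29.605566024780273) 0.05639271125189796
red [22.5 70.5] [-58.1  56.8]
blue [-63.6   3.1] [-58.   56.8]
keeper [86.5 98.6] [-54.4  53.9]
```

View pics/wrist7.png

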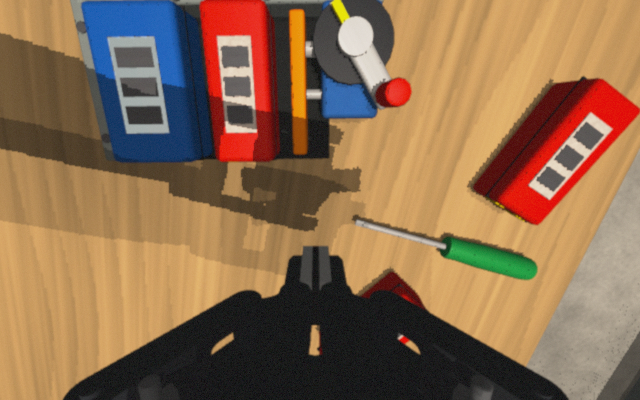

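The picture shows both cases home, blue (153,77) and red (240,77). The crank post is at (393,93), the hub at (355,35) and the yellow tail at (340,10). By depth the axis is (641.5,182.9), the post is at -47° and the keeper face is at 86.5 mm, so the spindle stands near 1.06. About 231° is needed to clamp.

```bash
python3 -m pendant '[{"dx":5,"dy":3.5,"dz":0,"twist":0},{"dx":9.5,"dy":7.1,"dz":0,"twist":0},{"dx":11.6,"dy":7.1,"dz":0,"twist":0},{"dx":11.6,"dy":7.1,"dz":2,"twist":0},{"dx":11.6,"dy":7.1,"dz":5,"twist":0},{"dx":11.6,"dy":7.1,"dz":7.7,"twist":0},{"dx":11.6,"dy":7.1,"dz":7.7,"twist":0}]' 0
cat > t.py <<'E'
import sys
from h import *
s=ctrl.get_state();p=s['eef_pos'];d=(p[:2]-[.6415,.1829])*100
M=R.from_quat(s['tcp_rot']).as_matrix()[:2,:2]
print(s['time'].__round__(2),p.round(4),'phi',np.degrees(np.arctan2(d[1],d[0])).round(1),'r',np.hypot(*d).round(2))
for f in np.arange(*map(float,sys.argv[1:4])):
    t=4.5*np.array([np.cos(np.radians(f)),np.sin(np.radians(f))])-d
    print(int(f),(M.T@t).round(1))
E
python3 t.py -15 -116 -10
```

```text
time: 14.78
eef_pos: [0.6837, 0.1766, 0.0364]
tcp_rot: [0.639, 0.769, -0.003, -0.003]
contact_force: [-0.2, 0.3, 0.4]
opening: 0.0
finger_force: 0.0
14.78 [0.6837 0.1766 0.0364] phi -8.5 r 4.27
-15 [-0.5  0. ]
-25 [-1.2 -0.4]
-35 [-1.8 -0.9]
-45 [-2.3 -1.5]
-55 [-2.7 -2.2]
-65 [-3.  -2.9]
-75 [-3.1 -3.7]
-85 [-3.1 -4.5]
-95 [-2.9 -5.2]
-105 [-2.7 -6. ]
-115 [-2.3 -6.6]
```

```bash
python3 -m pendant '[{"dx":-0.5,"dy":0,"dz":-0.3,"twist":0},{"dx":-1.2,"dy":-0.4,"dz":-0.3,"twist":0},{"dx":-1.8,"dy":-0.9,"dz":-0.3,"twist":0},{"dx":-2.3,"dy":-1.5,"dz":-0.3,"twist":0},{"dx":-2.7,"dy":-2.2,"dz":-0.3,"twist":0},{"dx":-3,"dy":-2.9,"dz":-0.3,"twist":0},{"dx":-3.1,"dy":-3.7,"dz":-0.3,"twist":0},{"dx":-3.1,"dy":-4.5,"dz":-0.3,"twist":0}]'; python3 t.py -95 -186 -10
cat > c.py <<'E'
from m import *
o=np.array([.5153,.1287]);a=np.radians(10.8);ex=np.array([np.cos(a),np.sin(a)]);ey=np.array([-ex[1],ex[0]])
for n in('scene','side','wrist'):
    i,P,T,K=shot(n)
    hsv=cv2.cvtColor(i,cv2.COLOR_RGB2HSV);H,S,V=[hsv[...,k].astype(int) for k in range(3)]
    q=P[...,:2]-o;x=q@ex*1000;y=q@ey*1000;z=P[...,2];red=((H<5)|(H>174))&(S>150)&(V>50)
    w=(abs(y)<100)&(x>-80)&(x<220)
    p=red&(z>.07)&(z<.106)&(np.hypot(x-135,y-30)<70)&w
    t=(z>.095)&p
    if t.sum()>5:
        c=np.median(P[t][:,:2],0);d=c-[.6415,.1829];print(n,'post',t.sum(),(c*1e3).round(1),'ang',np.degrees(np.arctan2(d[1],d[0])).round(1),'r',(np.hypot(*d)*1e3).round(1))
    ye=(H>24)&(H<34)&(S>150)&(V>80)&(z>.055)&(z<.08)&(np.hypot(x-135,y-30)<40)
    if ye.sum()>5:
        c=np.median(P[ye][:,:2],0);d=c-[.6415,.1829];print(n,'tail ang',np.degrees(np.arctan2(d[1],d[0])).round(1),ye.sum())
    for nm,mm in(('red',red&(z>.046)&(z<.056)&(x<90)),('blue',(H>100)&(H<125)&(S>120)&(z>.048)&(x<60)),('keeper',(H>=5)&(H<15)&(S>170)&(z>.03)&(z<.045))):
        mm=mm&w
        if mm.sum()>20: print(n,nm,mm.sum(),np.percentile(x[mm],[2,98]).round(1),np.percentile(y[mm],[2,98]).round(1))
E
python3 c.py
```

```text
time: 15.78
eef_pos: [0.6506, 0.1406, 0.0455]
tcp_rot: [0.639, 0.769, 0.002, 0.001]
contact_force: [5.3, 6.2, 0.2]
opening: -0.002
finger_force: 3.1
15.78 [0.6506 0.1406 0.0455] phi -77.9 r 4.32
-95 [-0.  -1.3]
-105 [ 0.3 -2.1]
-115 [ 0.7 -2.7]
-125 [ 1.2 -3.3]
-135 [ 1.8 -3.8]
-145 [ 2.5 -4.2]
-155 [ 3.2 -4.5]
-165 [ 4.  -4.6]
-175 [ 4.8 -4.6]
-185 [ 5.5 -4.5]
scene post 26 [627.9 135.8] ang -106.1 r 49.1
scene red 469 [22.  69.3] [-60.8  52.1]
scene blue 547 [-64.4   1.9] [-60.2  52.3]
scene keeper 194 [51.7 88.3] [-60.   49.9]
side post 19 [624.3 140.4] ang -112.0 r 45.8
side red 509 [21.3 67.4] [-56.   58.4]
side blue 202 [-63.   -2.4] [-56.1  36.1]
side keeper 328 [20.  86.7] [-50.3  59.5]
wrist post 954 [627.  143.1] ang -110.1 r 42.4
wrist tail ang 71.3 339
wrist red 9223 [23.4 70.2] [-55.5  57.7]
wrist blue 11242 [-61.2   2.7] [-56.1  56.8]
wrist keeper 2858 [77.3 88.9] [-51.1  53.4]
```

```bash
python3 -m pendant '[{"dx":0,"dy":-1,"dz":0.3,"twist":0},{"dx":0.2,"dy":-1.8,"dz":0.3,"twist":0},{"dx":0.6,"dy":-2.5,"dz":0.3,"twist":0},{"dx":1.1,"dy":-3.1,"dz":0.3,"twist":0},{"dx":1.7,"dy":-3.7,"dz":0.3,"twist":0},{"dx":2.4,"dy":-4.1,"dz":0.3,"twist":0},{"dx":3.1,"dy":-4.4,"dz":0.3,"twist":0}]'; python3 t.py -165 -256 -10; python3 c.py
```

```text
time: 16.8
eef_pos: [0.5997, 0.1617, 0.0407]
tcp_rot: [0.639, 0.769, -0.001, 0.0]
contact_force: [4.0, -3.6, -1.3]
opening: 0.0
finger_force: 2.2
16.8 [0.5997 0.1617 0.0407] phi -153.2 r 4.69
-165 [1. 0.]
-175 [1.8 0. ]
-185 [2.5 0.2]
-195 [3.3 0.4]
-205 [3.9 0.8]
-215 [4.5 1.4]
-225 [5. 2.]
-235 [5.4 2.6]
-245 [5.7 3.4]
-255 [5.8 4.2]
scene tail ang -2.9 20
scene red 458 [16.8 63.9] [-60.6  52.2]
scene blue 571 [-63.7  34.7] [-60.4  51.8]
scene keeper 221 [26.8 77.1] [-60.7  43.9]
side post 26 [595.3 183.3] ang 179.5 r 46.2
side red 572 [15.9 61. ] [-55.6  58.1]
side blue 281 [-63.7  -1.5] [-55.5  37.8]
side keeper 191 [14.4 75.7] [-50.5  58.5]
wrist post 1133 [596.3 184.7] ang 177.7 r 45.2
wrist tail ang 1.2 284
wrist red 6014 [17.7 64.6] [-22.8  58.3]
wrist blue 10614 [-62.9   2.7] [-54.2  57.1]
wrist keeper 1672 [65.4 77.3] [-12.5  54.5]
```

```bash
python3 -m pendant '[{"dx":1,"dy":0.1,"dz":0,"twist":0},{"dx":1.8,"dy":0.1,"dz":0,"twist":0},{"dx":2.5,"dy":0.2,"dz":0,"twist":0},{"dx":3.2,"dy":0.5,"dz":0,"twist":0},{"dx":3.9,"dy":0.9,"dz":0,"twist":0},{"dx":4.5,"dy":1.4,"dz":0,"twist":0},{"dx":4.5,"dy":1.4,"dz":0,"twist":0}]'; python3 t.py -225 -281 -5; python3 c.py
```

```text
time: 17.82
eef_pos: [0.6071, 0.2055, 0.0409]
tcp_rot: [0.639, 0.77, -0.002, 0.003]
contact_force: [5.6, -11.6, -1.6]
opening: -0.002
finger_force: 5.4
17.82 [0.6071 0.2055 0.0409] phi 146.6 r 4.12
-225 [0.9 0.4]
-230 [1.1 0.8]
-235 [1.2 1.1]
-240 [1.4 1.5]
-245 [1.5 1.8]
-250 [1.6 2.2]
-255 [1.6 2.6]
-260 [1.6 3. ]
-265 [1.6 3.4]
-270 [1.6 3.8]
-275 [1.5 4.2]
-280 [1.4 4.5]
scene post 15 [623.1 217.2] ang 118.3 r 39.0
scene tail ang -68.9 15
scene red 459 [ 7.  53.9] [-61.   52.9]
scene blue 575 [-64.3   2.7] [-60.3  52.3]
scene keeper 204 [14.2 67. ] [-61.4  50. ]
side post 20 [619.7 225. ] ang 117.4 r 47.4
side red 633 [ 5.9 51.7] [-55.9  58.3]
side blue 430 [-64.3  -0.2] [-55.6  27. ]
side keeper 166 [51. 66.] [-51.3  54.7]
wrist post 1093 [620.7 225.2] ang 116.2 r 47.2
wrist red 3776 [ 7.9 54.6] [-0.4 58.7]
wrist blue 6881 [-63.1   2.8] [-39.2  58. ]
wrist keeper 1171 [55.3 67.6] [11.5 54.8]
```

The crank is at -243° with the keeper face at 55.3, exactly as 9 mm/rad predicts, so there is no slip yet. I close in with smaller steps.

```bash
python3 -m pendant '[{"dx":0.5,"dy":0.2,"dz":0,"twist":0},{"dx":0.9,"dy":0.5,"dz":0,"twist":0},{"dx":1.2,"dy":1.1,"dz":0,"twist":0},{"dx":1.2,"dy":1.1,"dz":0,"twist":0}]'; python3 t.py -235 -281 -5; python3 c.py | grep -v blue
```

```text
time: 18.48
eef_pos: [0.612, 0.2233, 0.0396]
tcp_rot: [0.639, 0.77, -0.002, -0.002]
contact_force: [-3.1, -2.5, -0.5]
opening: -0.002
finger_force: 1.8
18.48 [0.612  0.2233 0.0396] phi 126.1 r 5.0
-235 [-0.4  0.3]
-240 [-0.3  0.7]
-245 [-0.2  1. ]
-250 [-0.1  1.4]
-255 [-0.   1.8]
-260 [-0.   2.2]
-265 [-0.   2.6]
-270 [-0.1  3. ]
-275 [-0.2  3.4]
-280 [-0.3  3.7]
scene post 29 [633.8 222.9] ang 101.0 r 40.7
scene tail ang -82.6 14
scene red 471 [ 4.  51.3] [-61.2  52.4]
scene keeper 168 [42.6 64.5] [-60.1  50.1]
side post 7 [631.4 233.3] ang 101.3 r 51.4
side red 640 [ 3.2 49.1] [-55.8  58.3]
side keeper 170 [54.2 63.6] [-50.8  55.7]
wrist post 820 [633.9 231.2] ang 98.9 r 48.9
wrist red 3260 [ 5.2 51.7] [-3.4 58.9]
wrist keeper 716 [52.5 64.8] [31.7 55. ]
```

```bash
python3 -m pendant '[{"dx":-0.2,"dy":0.5,"dz":0,"twist":0},{"dx":-0.1,"dy":1,"dz":0,"twist":0},{"dx":0,"dy":1.4,"dz":0,"twist":0},{"dx":0,"dy":1.4,"dz":0,"twist":0}]'; python3 t.py -250 -286 -5; python3 c.py | grep -v blue
```

```text
time: 19.12
eef_pos: [0.6264, 0.2254, 0.0399]
tcp_rot: [0.639, 0.769, -0.002, -0.001]
contact_force: [-4.1, -3.3, -1.6]
opening: 0.0
finger_force: 2.2
19.12 [0.6264 0.2254 0.0399] phi 109.5 r 4.51
-250 [-0. -0.]
-255 [0.  0.4]
-260 [0.  0.7]
-265 [0.  1.1]
-270 [-0.   1.5]
-275 [-0.1  1.9]
-280 [-0.2  2.3]
-285 [-0.4  2.6]
scene post 29 [647.8 223.6] ang 81.2 r 41.2
scene tail ang -102.1 16
scene red 465 [ 0.7 48.6] [-61.  53.]
scene keeper 197 [29.3 61.7] [-60.7  49.9]
side red 643 [ 0.3 46.1] [-56.6  57.7]
side keeper 171 [50.9 60.9] [-51.   55.3]
wrist post 665 [648.3 232.1] ang 82.1 r 49.7
wrist tail ang -100.3 116
wrist red 3582 [ 2.2 49. ] [ 0.5 58.7]
wrist keeper 1142 [49.6 62. ] [-17.9  55. ]
```

The crank is at about -278.5° and the keeper face at about 50 mm, so the cases are at the clamp point. I push gently into the slip.

```bash
python3 -m pendant '[{"dx":0,"dy":0.4,"dz":0,"twist":0},{"dx":0,"dy":0.7,"dz":0,"twist":0},{"dx":0,"dy":0.7,"dz":0,"twist":0}]'; python3 t.py -260 -276 -5; python3 c.py | grep -v blue;python3 -m pendant '[{"dx":-0.0,"dy":0.4,"dz":0,"twist":0},{"dx":0,"dy":0.7,"dz":0,"twist":0},{"dx":0,"dy":0.7,"dz":0,"twist":0}]'; python3 t.py -260 -281 -5; python3 c.py | grep -v blue
```

```text
time: 19.65
eef_pos: [0.632, 0.2254, 0.0396]
tcp_rot: [0.639, 0.769, -0.004, -0.002]
contact_force: [-7.2, -7.4, -0.8]
opening: -0.003
finger_force: 4.4
19.65 [0.632  0.2254 0.0396] phi 102.6 r 4.35
-260 [0.1 0.2]
-265 [0.1 0.6]
-270 [0.1 1. ]
-275 [-0.   1.4]
scene post 27 [654.  221.3] ang 71.9 r 40.3
scene tail ang -107.8 18
scene red 470 [ 0.7 48.1] [-60.7  52.5]
scene keeper 203 [16.2 61.1] [-60.8  51.1]
side red 647 [ 0.2 45.6] [-55.9  58.2]
side keeper 171 [50.5 60.4] [-52.1  55.8]
wrist post 557 [654.1 231.5] ang 75.5 r 50.2
wrist red 3779 [ 1.7 48.6] [-4.  58.7]
wrist keeper 1249 [49.3 61.7] [-20.2  54.8]
time: 20.18
eef_pos: [0.6377, 0.2245, 0.0393]
tcp_rot: [0.639, 0.769, -0.007, -0.002]
contact_force: [-10.6, -12.4, 1.4]
opening: 0.0
finger_force: 6.3
20.18 [0.6377 0.2245 0.0393] phi 95.1 r 4.18
-260 [ 0.3 -0.4]
-265 [0.3 0. ]
-270 [0.3 0.4]
-275 [0.2 0.8]
-280 [0.  1.2]
scene post 29 [660.2 218.6] ang 62.3 r 40.3
scene tail ang -118.4 20
scene red 465 [ 0.8 48.1] [-60.5  51.8]
scene keeper 203 [16.7 61.1] [-61.3  50.1]
side red 641 [-0.2 45.5] [-55.8  58. ]
side keeper 171 [49.9 60.2] [-51.4  55.3]
wrist post 437 [660. 230.] ang 68.5 r 50.6
wrist red 3976 [ 1.9 48.7] [-8.9 58.7]
wrist keeper 1374 [49.2 61.7] [-24.5  54.8]
```

The keeper has stopped while the crank went on about 14°. I back off and lift, then check stripe against tail numerically, since my picture quota is used.

```bash
python3 -m pendant '[{"dx":0.1,"dy":-0.8,"dz":0,"twist":0},{"dx":0,"dy":-2,"dz":0,"twist":0},{"dx":0,"dy":-2.5,"dz":-2,"twist":0},{"dx":0,"dy":-2.5,"dz":-7,"twist":0},{"dx":-4,"dy":-2.5,"dz":-12,"twist":0},{"dx":-9,"dy":-2.5,"dz":-12,"twist":0},{"dx":-14,"dy":-2,"dz":-12,"twist":0},{"dx":-14,"dy":-2,"dz":-12,"twist":0},{"dx":-14,"dy":-2,"dz":-12,"twist":0}]'; python3 c.py
python3 - <<'E'
from h import *
ax=np.array([.6415,.1829])
for n in('wrist','scene','side'):
    d=np.load(f'pics/last_{n}.npz');P=d['P'];i=d['img'];hsv=cv2.cvtColor(i,cv2.COLOR_RGB2HSV)
    H,S,V=[hsv[...,k].astype(int) for k in range(3)]
    v=P[...,:2]-ax;r=np.hypot(v[...,0],v[...,1]);an=np.degrees(np.arctan2(v[...,1],v[...,0]));z=P[...,2]
    for nm,m in(('stripe',(S<50)&(V>120)&(r>.012)&(r<.0295)&(z>.05)&(z<.0615)),('tail',(H>22)&(H<36)&(S>120)&(r<.04)&(z>.05)),('arm',(S<50)&(V>120)&(r>.015)&(r<.04)&(z>.0625)&(z<.07)),('post',((H<5)|(H>174))&(S>150)&(r<.06)&(z>.097)&(z<.104))):
        c=v[m].mean(0) if m.sum() else [0,0]
        print(n,nm,m.sum(),'ang',np.degrees(np.arctan2(c[1],c[0])).round(1),'z',np.median(z[m]).round(4) if m.sum() else '','r',np.median(r[m]).round(4) if m.sum() else '')
E
```

```text
time: 21.45
eef_pos: [0.6484, 0.0876, 0.1627]
tcp_rot: [0.639, 0.769, 0.001, 0.001]
contact_force: [-0.3, 0.3, 0.9]
opening: -0.001
finger_force: 0.0
scene post 33 [660.2 219.8] ang 63.1 r 41.4
scene tail ang -115.7 19
scene red 471 [ 0.9 48. ] [-61.5  52.3]
scene blue 548 [-68.4  -2.9] [-60.8  52.9]
scene keeper 152 [29.2 61.2] [-61.5  49.7]
side post 40 [658.9 224.7] ang 67.5 r 45.3
side red 571 [ 0.1 46.1] [-55.5  58. ]
side blue 262 [-67.4  -6. ] [25.4 58.3]
side keeper 181 [ 5.6 60.2] [-49.7  59.4]
wrist post 458 [660.3 222.8] ang 64.8 r 44.1
wrist tail ang -116.6 115
wrist red 4279 [ 2. 49.] [-56.9  57.2]
wrist blue 5778 [-67.4  -2. ] [-56.7  56.5]
wrist keeper 843 [49.4 62. ] [-53.4  53.5]
wrist stripe 94 ang -97.7 z 0.0569 r 0.018
wrist tail 129 ang -116.4 z 0.0652 r 0.0201
wrist arm 601 ang 64.6 z 0.0663 r 0.0266
wrist post 444 ang 64.8 z 0.1004 r 0.0445
scene stripe 11 ang -108.9 z 0.0568 r 0.0224
scene tail 29 ang -117.1 z 0.0637 r 0.0218
scene arm 48 ang 62.6 z 0.0664 r 0.0252
scene post 29 ang 64.1 z 0.1003 r 0.0423
side stripe 1 ang -36.2 z 0.0535 r 0.0232
side tail 7 ang -112.1 z 0.0638 r 0.0228
side arm 59 ang 69.7 z 0.0651 r 0.026
side post 38 ang 67.6 z 0.0988 r 0.0452
```

```bash
python3 -c "
from plant import ctrl
print(ctrl.sign_off())"
```

```text
the job is handed in; nothing more can be done
None
```

The job is handed in; the sign-off gave no verdict. Measured from the cameras, both cases are home and clamped side by side, the keeper face stands about 120 mm from the near fence, and the clutch slipped about 15–18° (0.07–0.79 rad allowed). The robot is clear of everything and the clock read about 21 s of the 72 s.

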